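# Set up the lamp to check a pawn on the spray turntable

## Task

Stand the red pawn upright in the middle of the blue spot on the turntable, without spinning the turntable. Swivel the work lamp so that its light faces the red pawn, and tilt its head 30 degrees down from level, pointer on the red line. Leave the other pawns standing where they are.

Things in the scene. Friction and masses are not known exactly. Their poses are not given: they have to be found in the camera images.
- pawn_red: the red wooden game pawn, 18 mm diameter, 34 mm tall: round head about 16 mm across centred about 25 mm up, narrow waist at about 16 mm, 15 g; origin at the centre of its underside, z up
- pawn_green: a dark green bystander pawn, same shape and size; stays where it is
- pawn_yellow: a yellow bystander pawn, same shape and size; stays where it is
- pawn_raw: an unpainted wood-coloured bystander pawn, same shape and size; stays where it is
- turntable: foot of the spray turntable, fixed to the bench; origin on the turning axis at bench height. It carries a grey disc, 180 mm diameter, from 12 to 28 mm above the bench, with white tick marks near the rim
- turntable_disc (a joint): angle of the turntable's disc about the vertical axis, rad, counter-clockwise from above. The disc runs almost freely: a sideways push of 0.1 N at the rim turns it
- spot (a point): centre of the flat blue spot (26 mm diameter) painted on the disc, at the height of the disc's top face (28 mm above the bench), 60 mm from the turning axis; turns with the disc
- lamp: black round foot of the work lamp, 132 mm diameter, 26 mm tall, fixed to the bench; origin on the swivel axis at bench height; x is the direction in which the lamp faces at swivel 0. On it stands a yellow U-shaped yoke with vertical arms 75 mm either side of the axis (outer faces), arms reaching 140 mm above the bench; between the arms hangs a black lamp head, 126 wide x 90 high x 22 mm thick, with a cream light face with yellow LEDs on its front and fins at its back
- lamp_swivel (a joint): swivel of yoke and head about the vertical axis through the foot, rad, counter-clockwise from above; stays where it is left (friction 0.10 N m)
- lamp_head (a joint): tilt of the head about the horizontal axle through its middle, rad; 0 = light face upright, light level; positive leans the top forward so that the light points down (30 degrees = 0.524). Stays where it is left (friction 0.15 N m). White dials outside both yoke arms have black lines every 10 degrees from 0 (straight up) to 50 and a wider red line at 30; a black pointer on the axle turns with the head and points towards the orange bar
- lamp_pivot (a point): point where the swivel axis and the tilt axle cross, in the middle of the head, 130 mm above the bench; its x axis is the horizontal direction in which the lamp faces (turns with the swivel, not with the tilt), y to the lamp's left, z up
- lamp_bar (a point): middle of the orange grab bar over the lamp head: a round bar 10 mm thick, 104 mm long between two legs, parallel to the tilt axle and 90 mm from it (45 mm clear above the head's top edge). At tilt 0 it lies on the swivel axis, 220 mm above the bench. x points along the light, y along the bar. It can be pinched from above and moved: twisting it swivels the lamp, moving it forward tilts the head, the bar turning between the fingers
Mind the look-alikes: they are no part of the job. Of the things shaped like the turntable, the grey one is meant.

How it is judged:
At the end, for the whole second after the job is handed in: The red pawn stands upright and at rest on the disc, its centre within 10 mm of the blue spot's centre; the lamp's facing direction, seen from above, passes within 40 mm of the pawn's centre; the head is tilted 30 degrees down, within 6; the other pawns stand within 25 mm of where they were (horizontal distance between pawn_red and spot below 0.01 m and distance between pawn_red and spot below 0.012 m and angle between pawn_red's own z axis and vertical below 0.15 rad and linear speed of pawn_red below 0.02 m/s and y of pawn_red in the frame of lamp_pivot between -0.04 and 0.04 m and x of pawn_red in the frame of lamp_pivot above 0.05 m and value of joint lamp_head between 0.42 and 0.63 rad and velocity of joint lamp_head between -0.05 and 0.05 rad/s and velocity of joint lamp_swivel between -0.05 and 0.05 rad/s and angle between each of pawn_green, pawn_yellow, pawn_raw's own z axis and vertical below 0.2 rad and distance of each of pawn_green, pawn_yellow, pawn_raw from where it was at the start of the episode below 0.025 m); the robot touches nothing.
It fails at once if the turntable was turned: its blue spot moved more than 15 mm from where it was (distance of spot from where it was at the start of the episode above 0.015 m).
It fails at once if the green pawn was moved more than 25 mm or knocked over (distance of pawn_green from where it was at the start of the episode above 0.025 m or angle between pawn_green's own z axis and vertical above 0.5 rad).
It fails at once if the yellow pawn was moved more than 25 mm or knocked over (distance of pawn_yellow from where it was at the start of the episode above 0.025 m or angle between pawn_yellow's own z axis and vertical above 0.5 rad).
It fails at once if the raw pawn was moved more than 25 mm or knocked over (distance of pawn_raw from where it was at the start of the episode above 0.025 m or angle between pawn_raw's own z axis and vertical above 0.5 rad).
It also fails if it takes over 53 s, if anything falls off the work surface, if the arm or the gripper's body presses on something with over 40 N, if the wrist force passes 120 N, or if a joint passes its speed limit or range.

## Robot

A 6-joint arm with a two-finger parallel gripper is mounted at the origin on a cart in front of the work surface, level with it; the furniture and walls round the work are solid. World frame = base frame: x ahead of the robot, y to its left, z up, the work surface at z = 0. Lengths are in m, angles in rad, forces in N, time in s.
With the tool pointing down it reaches from about 0.375 to 0.9 m from the base axis. Payload 3.1 kg.
Tool frame: the origin (TCP) lies midway between the tips of the shut fingers; the grasp point (between the pads) lies 19 mm behind it; z points along the fingers, y is the line along which they close (so a half turn about z gives the same grasp; the last joint's range is limited). The gripper opens to 87 mm and grips with 3 to 60 N. Pads are 19 mm wide; open, the fingers measure 117 mm over their backs; the gripper's body (75 mm by 190 mm) begins 51 mm behind the grasp point.
Start: joints at [1.016, 0.527, 1.433, -0, 1.181, -0.178], TCP at [0.23, 0.581, 0.2] pointing down, gripper open.
Joint ranges: [-3.08, 3.08], [-0.75, 2.2], [0.22, 2.44], [-1.43, 4.57], [0, 2.65], [-2.85, 2.85]. Speed limits (rad/s): [2.79, 2.79, 3.14, 3.14, 3.14, 3.14].

## Interface

Orientations are given as a unit quaternion [x, y, z, w].
In Python, from rig import status, imaging, order gives the robot as it stands.
- The arm moves only by the tool arm_command, never from a script. Its argument "deltas" is one flat list of numbers, 5 for each row, row after row: the opening, from -1 (shut) to 1 (fully open), so that 0 is half open, then the shift along the tool's x, y, z in m, then the turn about the tool's z in rad. In form: [gripper, tx, ty, tz, roll, gripper, tx, ty, tz, roll, ...]. A call has 1 to 12 rows; each row shifts and turns the commanded pose from where the row before left it, along the tool's axes as they then stand; what a row does not reach is not made up. A row lasts 1/8 s, in which the tool goes at most 62.5 mm and 10.7 degrees, less where a joint would pass 70% of its speed; a pose out of reach is approached as far as the arm can. A call with a gripper value outside its range is refused whole. The fingers move at their own pace and stop on an object; "newtons" is the grip in N (left out, the last holds). Time passes only in rows, so rows that do not move let the fingers close. It gives the time, the measured TCP pose, the force, the opening and the grip force at its end, in the units of the state.
- status.get_obs(): the state, without advancing time (a new reading comes with each control period).
- imaging.camera(name): name is "side" or "top" or "wrist"; returns (picture, depth): 420x560x3 uint8, red, green, blue; 420x560 float32, m along the optical axis (not along the pixel's ray), 0 where there is no reading.
- imaging.camera_params(name): a dict with "intrinsics" (3x3 intrinsics, pixels), "camera_from_world" (4x4, takes a point from world to camera coordinates). Camera axes: x right, y up, looking along -z (the intrinsics and any distortion apply to the point x, -y, -z); pixel columns grow to the right and rows downward; lengths in m; the calibration is good to about 2 mm. A picture is of the moment at which its call begins: read the wrist's pose just before it. camera_params takes no time and is no camera call; for the wrist camera it gives the pose at the moment of the call.
- order.hand_in(): hands the job in; it is judged then, once.
The state is a dict: "time": time; "q": joint angles; "joint_velocities": joint speeds; "joint_torque": joint torques, N m; "position": TCP position; "tool_rot": TCP orientation; "ft_force": force on the tool from outside, world axes, zero at the start; "moment": the same for the moment, N m; "grip_width": finger opening in m; "grip_force": force on a finger pad.
Only numpy, scipy, OpenCV 4.12 (cv2) and the standard library are available. Lean on these libraries where they do the work, as an engineer would, in place of code of your own. Each camera call takes 0.05 s, during which the arm holds its last target. There are 200 camera calls.

## Working session

There is one attempt and no reset: what is moved stays moved. The work goes in short steps, Python scripts to look and compute and a tool call to move; the robot and the scene stay as the last step left them, time stands still between calls to the robot, and variables do not carry over. Pictures are saved under pics/ and viewed, at most 10 in all, crops included, and the job is handed in when it is done.

Besides the shell and the picture viewer there is one more tool, called after "Request:" as name(argument=value, ...) on one line, values as JSON. arm_command: Moves the arm, as the interface text tells. Its arguments: {"type":"object","properties":{"deltas":{"type":"array"},"newtons":{"type":"number"}},"required":["deltas"]}

```bash
mkdir -p pics; cat > h.py <<'E'
import numpy as np, cv2, json
from rig import status, imaging, order
def snap(name,tag):
    P=imaging.camera_params(name); im,d=imaging.camera(name)
    cv2.imwrite(f'pics/{tag}.png',im[:,:,::-1]); np.savez(f'pics/{tag}.npz',im=im,d=d,K=P['intrinsics'],T=P['camera_from_world'])
    return P
def load(tag): return np.load(f'pics/{tag}.npz')
def ray(tag,u,v):
    z=load(tag);K,T=z['K'],z['T']; r=np.linalg.inv(K)@[u,v,1]; r=r*[1,-1,-1]
    R=T[:3,:3]; return -R.T@T[:3,3], R.T@r
def onz(tag,u,v,h):
    c,r=ray(tag,u,v); return c+r*(h-c[2])/r[2]
def dep(tag,u,v):
    z=load(tag); c,r=ray(tag,u,v); return c+r*float(z['d'][int(round(v)),int(round(u))])
def tri(*obs):
    A=np.zeros((3,3));b=np.zeros(3)
    for t,u,v in obs:
        c,r=ray(t,u,v); r=r/np.linalg.norm(r); M=np.eye(3)-np.outer(r,r); A+=M;b+=M@c
    return np.linalg.solve(A,b)
def proj(tag,p):
    z=load(tag); q=z['T'][:3,:3]@p+z['T'][:3,3]; q=q*[1,-1,-1]; w=z['K']@q; return w[:2]/w[2]
E
python3 - <<'E'
from h import *
o=status.get_obs(); print(o)
for n in ['side','top','wrist']:
    P=snap(n,n+'0'); print(n,P)
a=[cv2.imread(f'pics/{n}0.png') for n in ['top','side']]
E
```

```text
{'time': 0.0, 'q': array([ 1.01551190e+00,  5.28465494e-01,  1.43393292e+00, -2.31393733e-05,
        1.18139293e+00, -1.78517742e-01]), 'joint_velocities': array([-0.00122383, -0.0007093 ,  0.00058423,  0.00027067, -0.00099924,
        0.00100082]), 'joint_torque': array([-6.60623136e-04, -4.40035808e+01, -1.76593459e+01,  6.32800232e-02,
        5.82645438e-02, -1.94541612e-04]), 'position': array([0.22950874, 0.58047582, 0.19916237]), 'tool_rot': array([ 1.87266646e-01,  9.82308503e-01, -1.03001282e-03, -3.84374783e-04]), 'ft_force': array([0.35338184, 0.02027983, 0.10210328]), 'moment': array([ 0.03875218, -0.00404042, -0.03318916]), 'grip_force': 0.0, 'grip_width': 0.0868961337296804}
side {'intrinsics': array([[412.42990723,   0.        , 279.39277683],
       [  0.        , 412.42990723, 218.15912902],
       [  0.        ,   0.        ,   1.        ]]), 'camera_from_world': array([[ 0.9426775 , -0.33333656,  0.01568032, -0.5516491 ],
       [ 0.21116892,  0.63225216,  0.74542934, -0.15133154],
       [-0.25839276, -0.69938827,  0.6664002 , -1.12853746],
       [ 0.        ,  
[... 320 characters left out ...]

       [ 9.97968654e-01, -2.48797266e-02,  5.86478102e-02,
        -5.53508897e-01],
       [-5.86171883e-02,  1.95894817e-03,  9.98278612e-01,
        -1.66322216e+00],
       [ 0.00000000e+00,  0.00000000e+00,  0.00000000e+00,
         1.00000000e+00]])}
wrist {'intrinsics': array([[322.43423113,   0.        , 282.83537229],
       [  0.        , 322.43423113, 209.69247479],
       [  0.        ,   0.        ,   1.        ]]), 'camera_from_world': array([[ 0.36780204,  0.92989958, -0.00290342, -0.62373855],
       [-0.89467749,  0.353016  , -0.27373692,  0.03365234],
       [-0.25352289,  0.10327862,  0.96180022, -0.3910854 ],
       [ 0.        ,  0.        ,  0.        ,  1.        ]])}
```

View pics/top0.png

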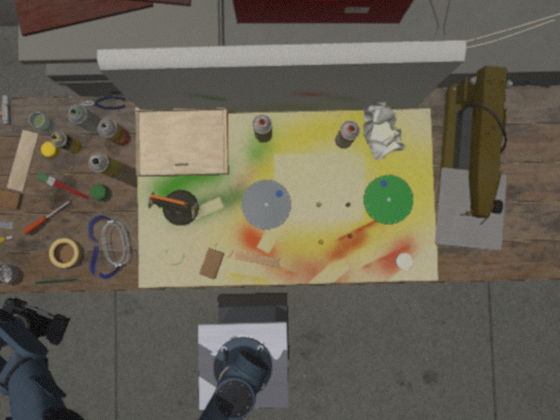

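View pics/side0.png

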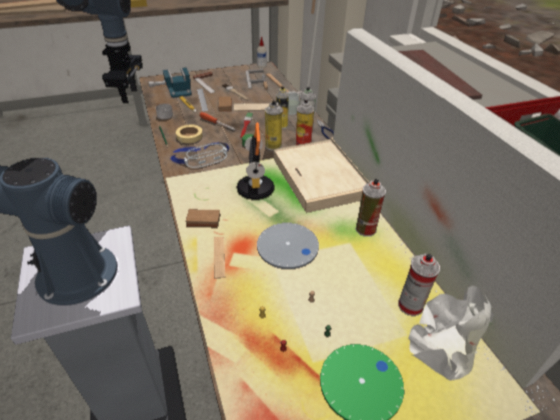

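The top view shows the grey disc at about (267,204) with its spot at (279,194). The green disc at (388,199) is a look-alike. The pawns are at (319,205), (348,205), (321,241) and (350,236), and the lamp is at (180,205). The side view has the same pawns at (312,296), (327,331), (263,312) and (283,345), with the lamp at (256,170). I'll enlarge these areas to confirm the colours.

```bash
python3 - <<'E'
import cv2, numpy as np
t=cv2.imread('pics/top0.png');s=cv2.imread('pics/side0.png')
R=lambda i,w,h:cv2.resize(i,(w,h),interpolation=cv2.INTER_CUBIC)
a=R(t[185:255,300:370],400,300*1)if 0 else R(t[190:250,300:380],400,300)
b=R(s[280:360,240:347],400,300)
c=R(t[170:245,140:240],400,300)
d=R(s[115:205,220:340],400,300)
cv2.imwrite('pics/crop1.png',np.vstack([np.hstack([a,b]),np.hstack([c,d])]))
E
```

```text
(no output)
```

View pics/crop1.png

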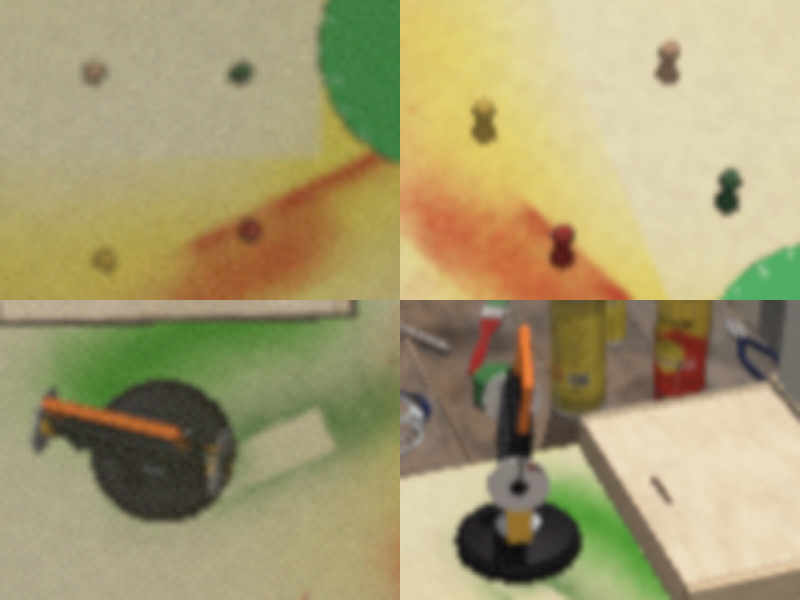

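Of the look-alikes, red is at top (350,236) and side (284,342). Yellow is at (321,241), raw at (319,205) and green at (348,205). The orange bar runs from (151,196) to (185.5,204) in the top view, and from (257,124) to (258,148) in the side view.

```bash
python3 - <<'E'
from h import *
np.set_printoptions(precision=4,suppress=True)
s=lambda x,y:(240+(x-400)/3.738,280+y/3.75)
t=lambda x,y:(300+x/5,190+y/5)
for n,a,b in [('red',(249,230),(563,234)),('yel',(105,260),(485,110)),('raw',(93,72),(668,50)),('grn',(240,72),(728,178))]:
    p=tri(('top0',*t(*a)),('side0',*s(*b))); print(n,p,onz('top0',*t(*a),0.027))
print('spot',tri(('top0',279.5,194),('side0',306,251.5)),onz('top0',279.5,194,.028))
print('disc',tri(('top0',266.5,204),('side0',288,243.5)),onz('top0',266.5,204,.028))
print('foot',onz('top0',181,207.5,.026), onz('top0',140+165/4,170+150/4,.026))
c=lambda x,y:(140+x/4,170+(y-300)/4)
d=lambda x,y:(220+(x-400)/3.333,115+(y-300)/3.333)
A,B=c(45,403),c(183,436)
print([tri(('top0',*A),('side0',*d(524,327))),tri(('top0',*B),('side0',*d(527,412)))],[tri(('top0',*B),('side0',*d(524,327))),tri(('top0',*A),('side0',*d(527,412)))])
# depth-based orange points
for tag in ['top0','side0']:
    z=load(tag); im=z['im'].astype(int)
    hsv=cv2.cvtColor(z['im'],cv2.COLOR_RGB2HSV)
    m=(hsv[...,0]<17)&(hsv[...,0]>5)&(hsv[...,1]>170)&(hsv[...,2]>120)
    if tag=='top0': m[:,:140]=0;m[:,240:]=0;m[:180]=0;m[220:]=0
    else: m[:,:240]=0;m[:,275:]=0;m[:115]=0;m[160:]=0
    v,u=np.nonzero(m); P=np.array([dep(tag,a,b) for a,b in zip(u,v)])
    print(tag,len(P)); i=np.argsort(P[:,1]); print(P[i][::max(1,len(P)//10)])
E
```

```text
red [ 0.455  -0.3945  0.0228] [ 0.4543 -0.3937  0.027 ]
yel [ 0.4367 -0.291   0.0227] [ 0.4355 -0.2902  0.027 ]
raw [ 0.5709 -0.2861  0.0249] [ 0.5702 -0.2857  0.027 ]
grn [ 0.5683 -0.3918  0.0239] [ 0.5675 -0.3911  0.027 ]
spot [ 0.6117 -0.1468  0.0278] [ 0.611  -0.1465  0.028 ]
disc [ 0.5763 -0.099   0.0255] [ 0.5762 -0.0991  0.028 ]
foot [0.5714 0.2077 0.026 ] [0.5714 0.2068 0.026 ]
[array([0.598 , 0.2619, 0.2196]), array([0.5698, 0.1585, 0.192 ])] [array([0.5626, 0.1394, 0.2897]), array([0.6089, 0.293 , 0.1036])]
top0 95
[[ 0.4518 -0.1325  1.6929]
 [ 0.575   0.168   0.2194]
 [ 0.5782  0.177   0.2216]
 [ 0.5783  0.1862  0.223 ]
 [ 0.5786  0.1987  0.2237]
 [ 0.579   0.2057  0.2205]
 [ 0.5886  0.2175  0.2237]
 [ 0.5856  0.2268  0.2248]
 [ 0.5927  0.2376  0.2192]
 [ 0.5922  0.2452  0.2268]
 [ 0.5928  0.2558  0.2224]]
side0 81
[[0.5676 0.1536 0.208 ]
 [0.5648 0.1554 0.2004]
 [0.569  0.1572 0.223 ]
 [0.566  0.1605 0.1793]
 [0.5741 0.1735 0.2231]
 [0.58   0.1925 0.2218]
 [0.5859 0.2117 0.2206]
 [0.5837 0.2257 0.2204]
 [0.5881 0.2403 0.2188]
 [0.5951 0.252  0.2221]
 [0.5894 0.2583 0.1799]]
```

Request:
arm_command(deltas=[0.2, 0, 0, -0.06, 0, 0.2, 0, 0, -0.06, 0, 0.2, -0.0465, -0.0218, 0, 0, 0.2, -0.0465, -0.0218, 0, 0, 0.2, -0.0465, -0.0218, 0, 0, 0.2, -0.0465, -0.0218, 0, 0, 0.2, -0.0465, -0.0218, 0, 0, 0.2, -0.0465, -0.0218, 0, 0, 0.2, -0.0465, -0.0218, 0, 0, 0.2, -0.0465, -0.0218, 0, 0, 0.2, -0.0465, -0.0218, 0, 0, 0.2, -0.0465, -0.0218, 0, 0], newtons=25)

```text
time: 1.65
position: [0.5828, 0.206, 0.3198]
tool_rot: [0.187, 0.982, -0.0, -0.0]
ft_force: [-0.5, 0.3, -0.1]
grip_width: 0.0523
grip_force: 0.0
```

Request:
arm_command(deltas=[0.2, 0, 0, 0, 0.18, 0.2, 0, 0, 0, 0.18, 0.2, 0, 0, 0, 0.18, 0.2, 0, 0, 0, 0.18, 0.2, 0, 0, 0, 0.18, 0.2, 0, 0, 0, 0.18, 0.2, 0, 0, 0, 0.18, 0.2, 0, 0, 0, 0.18, 0.2, 0, 0, 0, 0])

```text
time: 2.78
position: [0.5818, 0.2073, 0.3197]
tool_rot: [0.788, 0.616, -0.0, -0.0]
ft_force: [0.6, -0.1, 0.0]
grip_width: 0.0522
grip_force: 0.0
```

```bash
cat >> h.py <<'E'
from scipy.spatial.transform import Rotation as Ro
def pose():
    o=status.get_obs(); R=Ro.from_quat(o['tool_rot']).as_matrix(); y=np.degrees(np.arctan2(R[1,1],R[0,1]))
    return o['position'],R,y
def togo(target,yaw=None):
    p,R,y=pose(); print('tcp',p.round(4),'yaw',round(y,2),'tilt',R[:,2].round(3),'tool d',(R.T@(np.array(target)-p)).round(4), 'roll', None if yaw is None else round(np.radians((y-yaw+180)%360-180),3), 'q',status.get_obs()['q'].round(2),'t',status.get_obs()['time'])
E
python3 - <<'E'
from h import *
togo([.582,.207,.3],-14.6)
P=snap('wrist','w1');T=P['camera_from_world'];p,R,y=pose();print(R.T@(-T[:3,:3].T@T[:3,3]-p), R.T@-T[2,:3])
E
```

```text
tcp [0.5818 0.2073 0.3197] yaw -13.97 tilt [-0.001 -0.    -1.   ] tool d [-0.0002  0.0003  0.0197] roll 0.011 q [ 0.16  0.41  1.29 -0.    1.44  0.41] t 2.775
[ 7.47485239e-02 -3.61513808e-05 -1.84169204e-01] [-0.27351479  0.00127913  0.96186695]
```

View pics/w1.png

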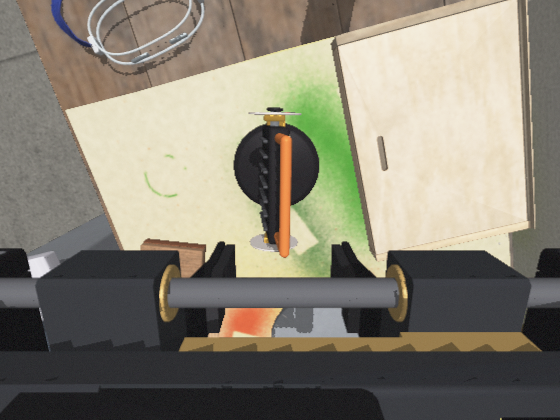

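The wrist view shows the bar from (284,137) to (285,254), with the fins to its left at about (266,170). The light therefore faces image right, which is tool +y, roughly -14°. Bar height comes from w1 together with the other views.

```bash
python3 - <<'E'
from h import *
np.set_printoptions(precision=4,suppress=True)
for v in (140,165,190,215,235,250): print(v,dep('w1',285,v),onz('w1',284.8,v,.218))
z=load('w1');hsv=cv2.cvtColor(z['im'],cv2.COLOR_RGB2HSV)
m=(hsv[...,0]<17)&(hsv[...,0]>4)&(hsv[...,1]>150)&(hsv[...,2]>110); m[:130]=0;m[260:]=0;m[:,:270]=0;m[:,305:]=0
for r in range(134,260,8): u=np.nonzero(m[r])[0]; print(r,u.min() if len(u) else None,u.max() if len(u) else None)
v,u=np.nonzero(m);P=np.array([dep('w1',a,b) for a,b in zip(u,v)]); k=abs(P[:,2]-.22)<.012;P=P[k];c=P.mean(0);w,V=np.linalg.eigh(np.cov(P.T));print(c,V[:,2],np.degrees(np.arctan2(V[1,2],V[0,2]))); s=(P-c)@V[:,2]; print(s.min(),s.max(), P[:,2].max())
print('head piv top/side bar mid', tri(('top0',168.4,199.9),('w1',285,195)))
# foot circle centre
print('foot',onz('w1',276.5,165,.026))
E
```

```text
140 [0.5976 0.2618 0.2239] [0.5974 0.2615 0.218 ]
165 [0.5925 0.2412 0.2242] [0.5922 0.2404 0.218 ]
190 [0.5872 0.2198 0.2245] [0.5867 0.2184 0.218 ]
215 [0.5816 0.1971 0.2239] [0.5811 0.1954 0.218 ]
235 [0.577  0.1785 0.2243] [0.5763 0.1763 0.218 ]
250 [0.5734 0.1638 0.2237] [0.5727 0.1615 0.218 ]
134 276 283
142 278 291
150 280 291
158 280 291
166 280 290
174 280 290
182 280 290
190 280 290
198 280 290
206 280 289
214 280 289
222 280 289
230 279 289
238 275 288
246 278 288
254 280 288
[0.5857 0.2152 0.2227] [-0.2522 -0.9676  0.0063] -104.61013488081599
-0.0520738101858251 0.06059131436895498 0.22566721060988743
head piv top/side bar mid [0.5845 0.211  0.205 ]
foot [0.575  0.2169 0.026 ]
```

Request:
arm_command(deltas=[0.2, 0.0043, 0.0018, 0, 0.011, 0.2, 0, 0, 0.05, 0, 0.2, 0, 0, 0.05, 0, 0.2, 0, 0, 0.0197, 0, -1, 0, 0, 0, 0, -1, 0, 0, 0, 0, -1, 0, 0, 0, 0, -1, 0, 0, 0, 0, -1, 0, 0, 0, 0, -1, 0, 0, 0, 0], newtons=25)

```text
time: 4.08
position: [0.585, 0.2112, 0.2012]
tool_rot: [0.792, 0.611, 0.0, 0.0]
ft_force: [0.2, -0.2, 7.4]
grip_width: 0.0032
grip_force: 6.4
```

```bash
python3 - <<'E'
from h import *
print({k:v for k,v in status.get_obs().items() if k in('ft_force','grip_width','grip_force','moment')})
snap('wrist','w2')
im=cv2.imread('pics/w2.png'); snap('side','s2'); s=cv2.imread('pics/s2.png')[60:220,180:340]
cv2.imwrite('pics/v2.png',np.hstack([cv2.resize(im[60:360,180:400],(400,545)),cv2.resize(s,(400,545*0+400),interpolation=cv2.INTER_CUBIC) if 0 else cv2.copyMakeBorder(cv2.resize(s,(400,400),interpolation=cv2.INTER_CUBIC),0,145,0,0,0)]))
E
```

```text
{'ft_force': array([ 0.1958077 , -0.18613212,  7.37738956]), 'moment': array([-0.19958871,  0.26523672,  0.01424817]), 'grip_force': 6.402834355831146, 'grip_width': 0.0031703995798338025}
```

View pics/v2.png

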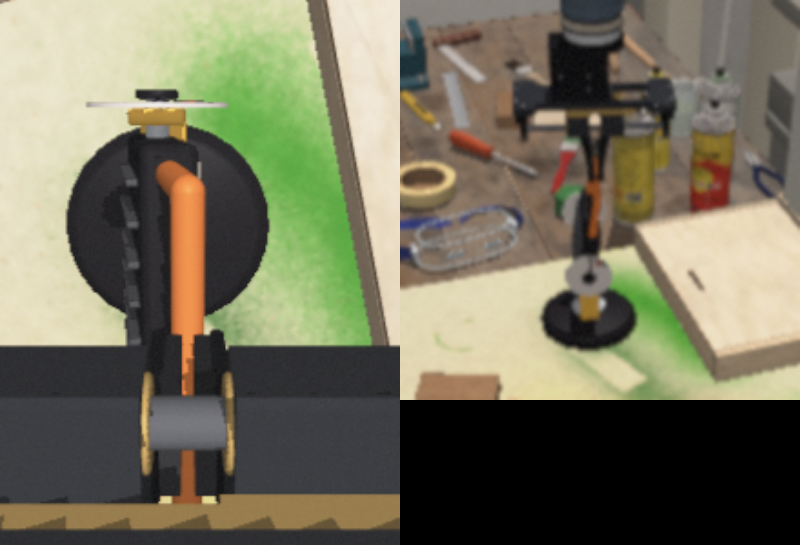

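The fingers straddle the bar, but the 3 mm width and the upward force don't fit a 10 mm bar. I'll check with the depth data where the fingers and bar actually are.

```bash
python3 - <<'E'
from h import *
np.set_printoptions(precision=1,suppress=True,linewidth=200)
p,R,y=pose()
for v in (240,248,256,270,290,310,325,333):
    print(v)
    for u in list(range(260,310,4)):
        q=R.T@(dep('w2',u,v)-p)*1000; print(u,q.round(1),load('w2')['im'][v,u],end=' | ')
    print()
E
```

```text
240
260 [ -6.9 -16.1  26.1] [40 36 39] | 264 [ -7.3 -13.4  27.1] [48 46 50] | 268 [ -7.3 -10.6  27. ] [40 38 39] | 272 [-7.5 -7.8 27.8] [29 27 29] | 276 [ 11.1  -4.  -20.2] [207 117  63] | 280 [ 11.7  -1.8 -21.6] [235 142  75] | 284 [ 11.5   0.4 -21.2] [240 147  79] | 288 [ 11.8   2.5 -22. ] [231 138  75] | 292 [-74.7  11.5 200.3] [203 185 145] | 296 [-75.1  16.6 201.3] [205 204 163] | 300 [-74.8  21.7 200.6] [137 162 110] | 304 [-75.4  26.9 202.1] [132 162 106] | 308 [-74.3  31.8 199.2] [150 174 121] | 
248
260 [-13.4 -16.3  27.5] [36 36 40] | 264 [ 11.4  -9.8 -32. ] [21 22 20] | 268 [ 11.4  -7.8 -32. ] [29 27 29] | 272 [  9.9  -5.9 -28.4] [43 45 46] | 276 [  9.4  -3.8 -27.2] [43 43 46] | 280 [  7.6  -1.8 -23. ] [215 123  69] | 284 [  6.9   0.4 -21.3] [240 147  79] | 288 [  9.4   2.4 -27.2] [40 40 40] | 292 [  9.8   4.5 -28.2] [44 41 44] | 296 [ 11.1   6.4 -31.4] [31 31 32] | 300 [ 11.2   8.4 -31.5] [26 25 27] | 304 [-85.9  27.  200.9] [151 161 121] | 308 [-86.   32.2 201.3] [149 173 119] | 
256
260 [ 37.2  -6.8 -99.7] [37 37 39] | 264 [ 11.4  -9.3 -42. ] [29 31 29] | 268 [ 11.5  -7
[... 2320 characters left out ...]
 40 42] | 296 [ -6.3   5.1 -70.4] [37 35 35] | 300 [  2.3   5.9 -82.4] [22 21 25] | 304 [  15.4    6.  -100.8] [33 33 36] | 308 [  25.5    5.9 -114.9] [33 33 35] | 
333
260 [  16.3   -6.8 -105.7] [33 33 34] | 264 [  3.7  -6.8 -88.8] [23 20 23] | 268 [-213.8  -20.8  201.8] [182 160 114] | 272 [-213.3  -15.2  201.1] [217 201 141] | 276 [-47.3  -4.3 -20.7] [126  74  45] | 280 [-46.3  -1.9 -22. ] [154  90  51] | 284 [-47.2   0.4 -20.8] [155  88  47] | 288 [-47.2   2.8 -20.8] [131  76  43] | 292 [-213.    12.6  200.7] [218 206 140] | 296 [-212.6   18.2  200.1] [216 205 138] | 300 [ -1.    6.  -82.5] [65 53 40] | 304 [  24.3    4.8 -116.3] [153 126  79] | 308 [  24.2    5.8 -116.2] [154 126  78] |
```

The depth shows the fingers ending about 22 mm behind the stated TCP, so they closed onto the bar's top. The head's edge is at about 0.174 m, so lowering 17 mm is safe either way. I'll open, lower and close again.

Request:
arm_command(deltas=[-0.3, 0, 0, 0, 0, -0.3, 0, 0, 0, 0, -0.3, 0, 0, 0, 0, -0.3, 0, -0.0007, 0.017, 0, -0.3, 0, 0, 0, 0, -1, 0, 0, 0, 0, -1, 0, 0, 0, 0, -1, 0, 0, 0, 0, -1, 0, 0, 0, 0, -1, 0, 0, 0, 0], newtons=25)

```text
time: 5.42
position: [0.5848, 0.2113, 0.1839]
tool_rot: [0.792, 0.611, 0.001, 0.0]
ft_force: [0.7, -1.0, -0.1]
grip_width: 0.0093
grip_force: 25.0
```

```bash
python3 - <<'E'
from h import *
np.set_printoptions(precision=1,suppress=True,linewidth=200)
togo([.5846,.211,.2]); snap('wrist','w3');p,R,y=pose()
for v in range(180,262,6):
    print(v,[ (lambda q:(q.round(0).astype(int).tolist()))(R.T@(dep('w3',u,v)-p)*1000) for u in (262,268,274,284,294,300)])
E
```

```text
tcp [0.6 0.2 0.2] yaw -14.72 tilt [ 0.  0. -1.] tool d [-0. -0. -0.] roll None q [ 0.2  0.5  1.5 -0.   1.1  0.4] t 5.425
180 [[39, -12, 9], [39, -9, 9], [47, -4, -38], [48, 1, -39], [11, 13, 159], [10, 19, 160]]
186 [[35, -12, 8], [35, -9, 10], [45, -4, -39], [45, 1, -40], [4, 13, 157], [4, 19, 160]]
192 [[31, -13, 9], [31, -9, 10], [42, -4, -38], [42, 1, -39], [-3, 13, 159], [-3, 19, 159]]
198 [[27, -13, 9], [27, -9, 9], [39, -4, -38], [39, 1, -39], [-9, 13, 158], [-10, 19, 160]]
204 [[24, -13, 7], [23, -9, 9], [36, -4, -38], [36, 1, -40], [-16, 13, 158], [-16, 19, 159]]
210 [[20, -13, 8], [20, -9, 9], [33, -4, -38], [33, 1, -40], [-23, 13, 160], [-24, 20, 160]]
216 [[75, 0, -184], [15, -9, 10], [30, -4, -38], [31, 1, -41], [-30, 13, 159], [-31, 20, 160]]
222 [[12, -13, 7], [12, -9, 9], [27, -4, -38], [28, 1, -40], [-38, 13, 161], [-37, 20, 160]]
228 [[8, -13, 9], [7, -9, 10], [24, -4, -38], [25, 1, -40], [-45, 13, 162], [-46, 20, 163]]
234 [[4, -13, 8], [4, -9, 8], [21, -4, -37], [21, 1, -39], [-53, 13, 163], [-54, 20, 167]]
240 [[0, -13, 9], [0, -9, 9], [18, -4, -38], [18, 1, -39], [-68, 14, 184], [-68, 21, 182]]
246 [[11, -11, -29], [10, -8, -26], [15, -4, -37], [16, 1, -40], [10, 6, -27], [10, 9, -26]]
252 [[11, -10, -36], [10, -7, -34], [12, -4, -38], [12, 1, -40], [10, 6, -34], [10, 9, -33]]
258 [[11, -10, -44], [10, -7, -41], [9, -4, -38], [9, 1, -40], [10, 6, -41], [10, 8, -41]]
```

Request:
arm_command(deltas=[-1, 0, -0.0055, -0.0004, 0, -1, 0, -0.0055, -0.0003, 0, -1, 0, 0, 0, 0.121, -1, 0, 0, 0, 0.121, -1, 0, 0, 0, 0.121, -1, 0, 0, 0, 0.121, -1, 0, 0, 0, 0.121, -1, 0, 0, 0, 0.121, -1, 0, 0, 0, 0.121, -1, 0, 0, 0, 0.121, -1, 0, 0, 0, 0.121, -1, 0, 0, 0, 0.121])

```text
time: 6.98
position: [0.5733, 0.2129, 0.185]
tool_rot: [0.999, 0.05, 0.0, 0.001]
ft_force: [1.0, -2.7, 4.5]
grip_width: 0.0091
grip_force: 25.0
```

Request:
arm_command(deltas=[-1, 0, 0, 0, 0, -1, 0, 0.0094, 0.0005, 0, -1, 0, 0.0093, 0.0015, 0, -1, 0, 0.0091, 0.0024, 0, -1, 0, 0.0088, 0.0034, 0, -1, 0, 0.0084, 0.0043, 0, -1, 0, 0, 0, 0, -1, 0, 0, 0, 0])

```text
time: 7.98
position: [0.5779, 0.1687, 0.1713]
tool_rot: [0.999, 0.052, -0.001, 0.0]
ft_force: [0.8, 0.8, 0.8]
grip_width: 0.0089
grip_force: 25.0
```

```bash
python3 - <<'E'
from h import *
togo([.5846,.211,.2]); snap('side','s3');snap('top','t3');snap('wrist','w4')
s=cv2.imread('pics/s3.png')[90:210,200:320];t=cv2.imread('pics/w4.png')[60:300,180:380]
cv2.imwrite('pics/v3.png',np.hstack([cv2.resize(s,(400,400),interpolation=cv2.INTER_CUBIC),cv2.resize(t,(333,400))]))
E
```

```text
tcp [0.5779 0.1687 0.1713] yaw -84.05 tilt [-0.001 -0.001 -1.   ] tool d [ 0.011  -0.0413 -0.0287] roll None q [ 0.1   0.53  1.52 -0.    1.09  1.57] t 7.975
```

View pics/v3.png

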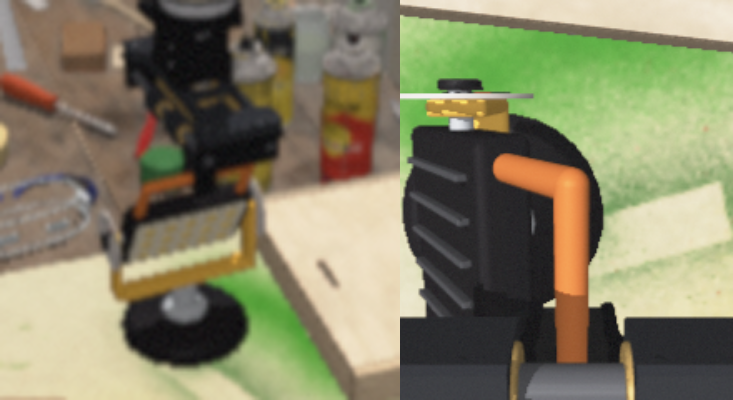

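The side view shows the cream light facing the turntable side and tilted down. The wrist view has the bar at u≈570 of the crop, with the head leaning behind it. Next I'll release, rise and measure.

Request:
arm_command(deltas=[0, 0, 0, 0, 0, 0, 0, 0, 0, 0, 0, 0, 0, 0, 0, 0, 0, 0, -0.04, 0, 0, 0, 0, -0.05, 0, 0, 0, 0, -0.05, 0, 0, 0, 0, 0, 0])

```text
time: 9.0
position: [0.581, 0.1696, 0.3174]
tool_rot: [0.999, 0.052, 0.005, -0.0]
ft_force: [0.5, 0.5, -0.5]
grip_width: 0.0439
grip_force: 0.0
```

```bash
python3 - <<'E'
from h import *
np.set_printoptions(precision=4,suppress=True)
togo([.454,-.394,.15],-53.6); snap('wrist','w5')
z=load('w5');hsv=cv2.cvtColor(z['im'],cv2.COLOR_RGB2HSV)
m=((hsv[...,0]<17)&(hsv[...,0]>4)&(hsv[...,1]>150)&(hsv[...,2]>110))
v,u=np.nonzero(m);P=np.array([dep('w5',a,b) for a,b in zip(u,v)])
k=(abs(P[:,0]-.578)<.09)&(abs(P[:,1]-.19)<.07)&(P[:,2]>.12);P=P[k]
B=P[P[:,2]>P[:,2].max()-.015];c=B.mean(0);w,V=np.linalg.eigh(np.cov(B.T));d=V[:,2];s=(B-c)@d
print(len(P),len(B),'bar c',c,'dir',d,np.degrees(np.arctan2(d[1],d[0])),'ext',s.min(),s.max(),'mid',c+d*(s.min()+s.max())/2,'ztop pct',np.percentile(B[:,2],[5,50,95]))
cv2.imwrite('pics/w5c.png',cv2.resize(z['im'][:,:,::-1][50:270,150:430],(764,600),interpolation=cv2.INTER_CUBIC))
E
```

```text
tcp [0.581  0.1696 0.3174] yaw -84.04 tilt [ 0.011  0.001 -1.   ] tool d [-0.1866  0.5474  0.1654] roll -0.531 q [ 0.1   0.39  1.34 -0.    1.4   1.57] t 9.0
1538 6 bar c [0.6531 0.1774 0.5024] dir [0. 1. 0.] 90.0 ext -2.7755575615628914e-17 -2.7755575615628914e-17 mid [0.6531 0.1774 0.5024] ztop pct [0.5024 0.5024 0.5024]
```

View pics/w5c.png

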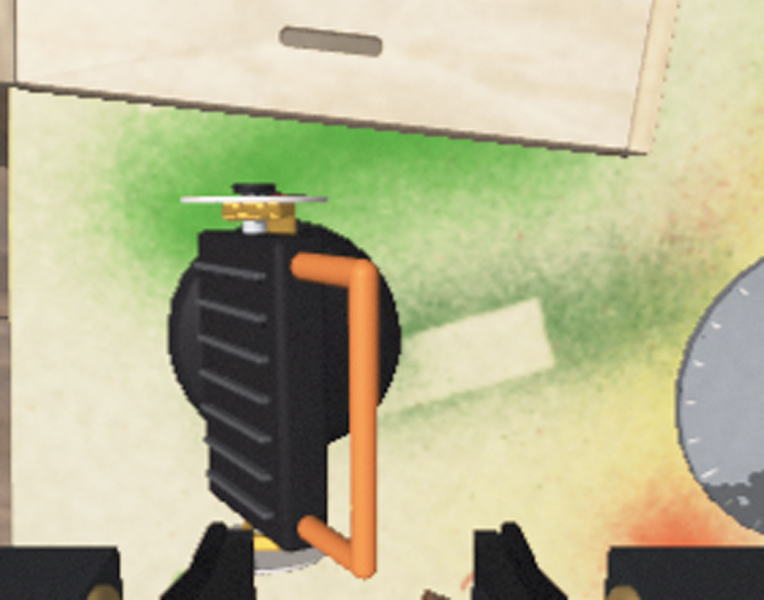

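The crop shows the bar upright at u≈363, running from v 270 to 570. The axle pointer is at about (255,188), which leaves the bar well forward of the axle. Next I'll fit the bar with the outliers removed.

```bash
python3 - <<'E'
from h import *
np.set_printoptions(precision=4,suppress=True)
z=load('w5');hsv=cv2.cvtColor(z['im'],cv2.COLOR_RGB2HSV)
m=((hsv[...,0]<17)&(hsv[...,0]>4)&(hsv[...,1]>150)&(hsv[...,2]>110))
g=lambda x,y:(150+x/2.7286,50+y/2.7273)
v,u=np.nonzero(m);P=np.array([dep('w5',a,b) for a,b in zip(u,v)])
k=(abs(P[:,0]-.578)<.09)&(abs(P[:,1]-.17)<.03)&(abs(P[:,2]-.2)<.03);P=P[k]
B=P[P[:,2]>np.percentile(P[:,2],50)-.006]
c=B.mean(0);w,V=np.linalg.eigh(np.cov(B.T));d=V[:,2];s=(B-c)@d
print(len(B),'c',c,'dir',d,np.degrees(np.arctan2(d[1],d[0])),'mid',c+d*(s.min()+s.max())/2,'ztop',np.percentile(B[:,2],[50,95]))
A=[onz('w5',*g(363,y),.205) for y in (275,565)]; print('ends',A,np.degrees(np.arctan2(*(A[0]-A[1])[1::-1])))
print('nut',onz('w5',*g(255,190),.13),dep('w5',*g(255,188)),'dial',dep('w5',*g(255,199)),dep('w5',*g(200,200)),dep('w5',*g(310,200)))
print('legs',[dep('w5',*g(x,y)) for x,y in ((305,265),(330,268),(350,270))])
e=[g(171,330),g(400,330),g(290,222)]; print('foot',[onz('w5',*q,.026) for q in e])
E
```

```text
1168 c [0.5829 0.1697 0.2115] dir [-0.9943 -0.1062  0.0057] -173.9054617315535 mid [0.5785 0.1693 0.2115] ztop [0.2117 0.2132]
ends [array([0.6285, 0.1741, 0.205 ]), array([0.5246, 0.1632, 0.205 ])] 5.977175510257987
nut [0.6518 0.2206 0.13  ] [0.6526 0.2199 0.1369] dial [0.6486 0.217  0.1591] [0.646  0.2383 0.1549] [0.6503 0.1971 0.1456]
legs [array([0.628 , 0.1949, 0.1819]), array([0.6291, 0.1855, 0.1981]), array([0.6301, 0.1786, 0.2097])]
foot [array([0.5736, 0.2728, 0.026 ]), array([0.5865, 0.149 , 0.026 ]), array([0.6371, 0.2132, 0.026 ])]
```

The tilt is about 30° (bar centre at 0.2075 m, leg slope 30.5°) and the facing is -84.0°, against -84.2° towards the spot. Next is the red pawn, with a close check from above it.

Request:
arm_command(deltas=[0, 0, 0, 0, -0.177, 0, 0, 0, 0, -0.177, 0, 0, 0, 0, -0.177, 0, -0.0397, 0.0344, 0, 0, 0, -0.0397, 0.0344, 0, 0, 0, -0.0397, 0.0344, 0, 0, 0, -0.0397, 0.0344, 0, 0, 0, -0.0397, 0.0344, 0, 0, 0, -0.0397, 0.0344, 0, 0, 0, -0.0397, 0.0344, 0, 0, 0, -0.0397, 0.0344, 0, 0, 0, -0.0397, 0.0344, 0, 0])

```text
time: 10.55
position: [0.4726, -0.2927, 0.3101]
tool_rot: [0.95, 0.312, -0.001, -0.002]
ft_force: [1.1, 0.1, -0.2]
grip_width: 0.0434
grip_force: 0.0
```

Request:
arm_command(deltas=[0, -0.0397, 0.0344, 0.02, 0, 0, -0.0397, 0.0344, 0.03, 0, 0, 0, 0, 0.06, 0, 0, 0, 0, 0.05, 0, 0, 0, 0, 0, 0, 0, 0, 0, 0, 0])

```text
time: 11.3
position: [0.4515, -0.3948, 0.1528]
tool_rot: [0.95, 0.312, 0.0, 0.0]
ft_force: [-0.1, 0.2, 0.9]
grip_width: 0.0436
grip_force: 0.0
```

```bash
python3 - <<'E'
from h import *
np.set_printoptions(precision=4,suppress=True)
togo([.454,-.394,-.016],-53.6); snap('wrist','w6')
z=load('w6');print(proj('w6',np.array([.454,-.394,.027])))
hsv=cv2.cvtColor(z['im'],cv2.COLOR_RGB2HSV)
cv2.imwrite('pics/w6c.png',cv2.resize(z['im'][:,:,::-1][60:280,140:430],(790,600),interpolation=cv2.INTER_CUBIC))
p,R,y=pose()
# tips of open fingers in tool frame: low-depth dark pixels
for v in range(225,262,6): print(v,[(R.T@(dep('w6',u,v)-p)*1000).round(0).astype(int).tolist() for u in (225,232,240,335,342,350)])
E
```

```text
tcp [ 0.4515 -0.3948  0.1528] yaw -53.61 tilt [ 0.001 -0.001 -1.   ] tool d [0.0025 0.0007 0.1688] roll -0.0 q [-0.9   0.55  1.55 -0.    1.05  0.03] t 11.3
[283.0985 194.5565]
225 [[-38, -64, 154], [-38, -57, 153], [-38, -48, 154], [-38, 56, 152], [-38, 64, 153], [-38, 73, 154]]
231 [[-46, -65, 155], [-45, -57, 153], [-46, -48, 155], [-45, 57, 154], [-45, 65, 153], [-45, 73, 153]]
237 [[-52, -65, 154], [-52, -57, 153], [-52, -48, 154], [-53, 57, 154], [-52, 65, 154], [-52, 74, 153]]
243 [[12, -31, -25], [11, -27, -24], [-60, -49, 154], [11, 27, -23], [-60, 66, 155], [-59, 74, 154]]
249 [[11, -30, -32], [10, -27, -28], [9, -23, -28], [11, 26, -32], [11, 29, -32], [-67, 75, 153]]
255 [[12, -28, -41], [10, -26, -36], [7, -23, -31], [10, 25, -36], [11, 28, -39], [-73, 75, 153]]
261 [[11, -27, -46], [10, -25, -44], [4, -23, -31], [9, 24, -42], [11, 27, -47], [11, 31, -45]]
```

View pics/w6c.png

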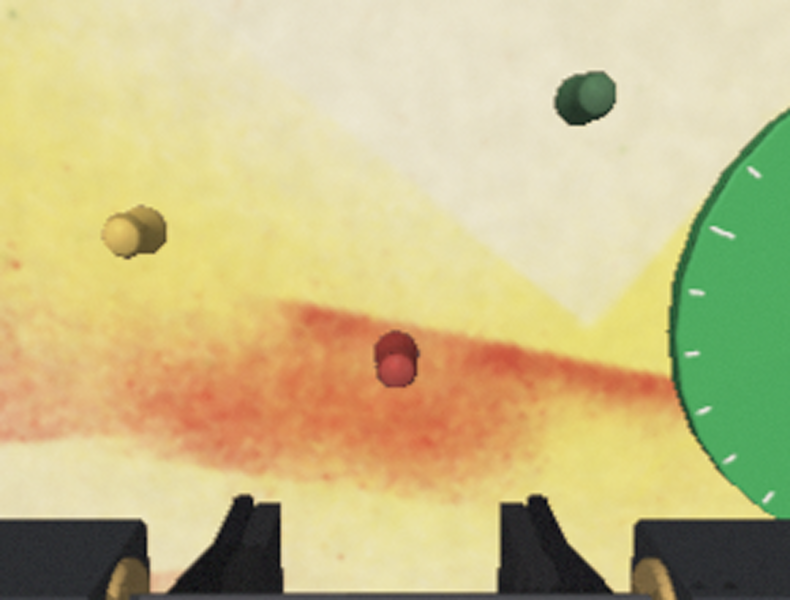

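The red pawn stands upright with its head at crop (397,369), between the two fingers. Yellow is at (125,237), green at (597,95), and the green look-alike disc is on the right. The bench depth agrees with z = 0.

```bash
python3 - <<'E'
from h import *
np.set_printoptions(precision=4,suppress=True)
h=(140+397/2.724,60+369/2.727)
print(onz('w6',*h,.026),dep('w6',*h),tri(('w6',*h),('top0',349.8,236),('side0',283.6,342.4)))
q=onz('w6',140+396/2.724,60+351/2.727,.008);print('base',q)
x=onz('w6',*h,.026);togo([*(x[:2]),-.016],-53.6)
E
```

```text
[ 0.4547 -0.3967  0.026 ] [ 0.4563 -0.3955  0.0344] [ 0.4547 -0.3956  0.0246]
base [ 0.4569 -0.3949  0.008 ]
tcp [ 0.4521 -0.3954  0.1539] yaw -53.61 tilt [ 0.002 -0.003 -1.   ] tool d [0.0013 0.002  0.1699] roll -0.0 q [-0.9   0.55  1.54 -0.    1.05  0.03] t 11.35
```

Request:
arm_command(deltas=[0, 0.002, 0.002, 0.04, 0, 0, 0, 0, 0.05, 0, 0, 0, 0, 0.04, 0, 0, 0, 0, 0.025, 0, 0, 0, 0, 0.006, 0, 0, 0, 0, 0.006, 0, 0, 0, 0, 0, 0], newtons=8)

```text
time: 12.22
position: [0.4546, -0.3956, -0.0136]
tool_rot: [0.95, 0.312, 0.0, 0.001]
ft_force: [-0.5, 0.3, -0.6]
grip_width: 0.0437
grip_force: 0.0
```

Request:
arm_command(deltas=[0, 0, 0, 0.003, 0, -1, 0, 0, 0, 0, -1, 0, 0, 0, 0, -1, 0, 0, 0, 0, -1, 0, 0, 0, 0, -1, 0, 0, 0, 0])

```text
time: 12.98
position: [0.4538, -0.3947, -0.018]
tool_rot: [0.95, 0.312, -0.0, -0.0]
ft_force: [0.6, 0.2, 0.2]
grip_width: 0.0146
grip_force: 7.6
```

The pads hold the head: width 14.6 mm, grip 7.6 N. Now lift and carry it over the spot.

Request:
arm_command(deltas=[-1, 0, 0, -0.02, 0, -1, 0, 0, -0.05, 0, -1, 0, 0, -0.05, 0, -1, 0.0391, -0.0152, 0, 0, -1, 0.0391, -0.0152, 0, 0, -1, 0.0391, -0.0152, 0, 0, -1, 0.0391, -0.0152, 0, 0, -1, 0.0391, -0.0152, 0, 0, -1, 0.0391, -0.0152, 0, 0, -1, 0.0391, -0.0152, 0, 0, -1, 0, 0, 0, 0, -1, 0, 0, 0, 0])

```text
time: 14.48
position: [0.611, -0.147, 0.103]
tool_rot: [0.95, 0.312, 0.0, 0.0]
ft_force: [-0.9, 0.0, -0.2]
grip_width: 0.0144
grip_force: 7.6
```

```bash
python3 - <<'E'
from h import *
np.set_printoptions(precision=4,suppress=True)
togo([.6113,-.1467,.012],-53.6); snap('wrist','w7')
z=load('w7');print(proj('w7',np.array([.6113,-.1467,.028])))
cv2.imwrite('pics/w7c.png',cv2.resize(z['im'][:,:,::-1][90:290,150:410],(780,600),interpolation=cv2.INTER_CUBIC))
hsv=cv2.cvtColor(z['im'],cv2.COLOR_RGB2HSV)
m=(hsv[...,0]>100)&(hsv[...,0]<125)&(hsv[...,1]>120);m=m.astype(np.uint8)
n,l,s,c=cv2.connectedComponentsWithStats(m)
for i in range(1,n):
    if s[i,4]>60: print(s[i],c[i],onz('w7',*c[i],.028),dep('w7',*c[i]))
E
```

```text
tcp [ 0.611 -0.147  0.103] yaw -53.59 tilt [ 0.    -0.001 -1.   ] tool d [ 0.0004 -0.0001  0.091 ] roll 0.0 q [-0.41  0.65  1.51 -0.    0.98  0.52] t 14.475
[282.3241 210.736 ]
[267 193  30  30 691] [281.7366 207.6816] [ 0.6131 -0.1447  0.028 ] [ 0.6128 -0.145   0.0266]
```

View pics/w7c.png

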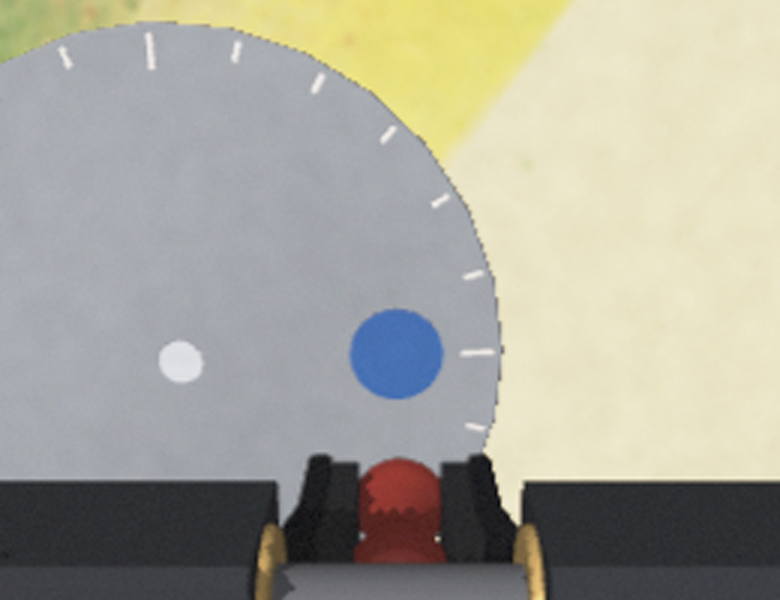

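The blue spot is at crop (397,354), full-frame (281.7,207.7). The pawn hangs between the fingers at about (400,490). I'll check its pose in the hand before lowering.

```bash
python3 - <<'E'
from h import *
np.set_printoptions(precision=1,suppress=True)
p,R,y=pose();z=load('w7');im=z['im'].astype(int)
m=(im[...,0]>2*im[...,1])&(im[...,0]>60);m[:235]=0;m[285:]=0;m[:,:265]=0;m[:,:]&=True;m[:,305:]=0
for v in range(240,285,3):
    u=np.nonzero(m[v])[0]
    if len(u)<3: continue
    c=int(u.mean()); print(v,u.min(),u.max(),R.T@(dep('w7',c,v)-p)*1000,[(R.T@(dep('w7',k,v)-p)*1000)[1].round(1) for k in (u.min(),u.max())])
print(R.T@(np.array([.6131,-.1447,.028])-p)*1000)
E
```

```text
246 274 291 [  8.7  -0.6 -21.7] [np.float64(-5.0), np.float64(4.3)]
249 272 294 [  8.8  -0.1 -26. ] [np.float64(-6.1), np.float64(6.0)]
252 270 295 [  7.5  -0.6 -27. ] [np.float64(-7.2), np.float64(6.5)]
255 270 295 [  6.6  -0.6 -28.9] [np.float64(-7.1), np.float64(6.4)]
258 270 296 [  6.4  -0.1 -32.2] [np.float64(-7.1), np.float64(6.9)]
261 270 295 [  6.2  -0.6 -35.4] [np.float64(-7.0), np.float64(6.3)]
264 271 295 [  8.8  -0.2 -44.3] [np.float64(-6.4), np.float64(6.3)]
267 272 294 [  8.6  -0.2 -47.3] [np.float64(-5.4), np.float64(5.7)]
270 272 294 [  7.9  -0.2 -48.9] [np.float64(-5.3), np.float64(5.1)]
273 268 296 [  6.9  -0.6 -49.9] [np.float64(-7.2), np.float64(6.1)]
276 268 297 [  5.9  -0.6 -50.9] [np.float64(-7.3), np.float64(6.5)]
[ 3.6 -0.9 74.8]
```

The pawn is upright in the hand, with its base about 18 mm behind the TCP and its axis at tool (0.3, -0.3) mm. The spot is at (3.6, -0.9) mm.

Request:
arm_command(deltas=[-1, 0.0033, -0.0006, 0.03, 0, -1, 0, 0, 0.03, 0, -1, 0, 0, 0.015, 0, -1, 0, 0, 0.008, 0, -1, 0, 0, 0.004, 0, -1, 0, 0, 0.002, 0, -1, 0, 0, 0.001, 0, -1, 0, 0, 0, 0, -1, 0, 0, 0, 0])

```text
time: 15.65
position: [0.6136, -0.1444, 0.0124]
tool_rot: [0.95, 0.312, 0.0, 0.0]
ft_force: [-0.4, -0.9, -0.1]
grip_width: 0.0145
grip_force: 7.6
```

Request:
arm_command(deltas=[-1, 0, 0, 0.001, 0, -1, 0, 0, 0.001, 0, -1, 0, 0, 0, 0])

```text
time: 16.02
position: [0.6134, -0.1444, 0.01]
tool_rot: [0.95, 0.312, -0.0, -0.0]
ft_force: [0.1, 1.0, 0.3]
grip_width: 0.0143
grip_force: 7.7
```

Request:
arm_command(deltas=[-1, 0, 0, 0.0007, 0, -1, 0, 0, 0, 0])

```text
time: 16.27
position: [0.6135, -0.1443, 0.0098]
tool_rot: [0.95, 0.312, 0.0, 0.0]
ft_force: [-0.9, 0.7, 2.8]
grip_width: 0.0144
grip_force: 8.2
```

```bash
python3 - <<'E'
from h import *
np.set_printoptions(precision=4,suppress=True)
snap('wrist','w8');z=load('w8');im=z['im'].astype(int)
for v in range(225,275,3):
    print(v,dep('w8',282,v),im[v,282])
E
```

```text
225 [ 0.6284 -0.133   0.0268] [166 169 174]
228 [ 0.6274 -0.1337  0.0284] [162 166 171]
231 [ 0.6258 -0.1349  0.0277] [161 164 170]
234 [ 0.6245 -0.1358  0.0281] [164 167 173]
237 [ 0.6232 -0.1368  0.0282] [ 86 119 176]
240 [ 0.6218 -0.1378  0.0285] [ 72 113 180]
243 [ 0.6209 -0.1385  0.0301] [126  66  85]
246 [ 0.6204 -0.1389  0.0328] [148  59  51]
249 [ 0.6194 -0.1396  0.0339] [152  59  52]
252 [ 0.6194 -0.1396  0.0378] [147  59  51]
255 [ 0.6183 -0.1404  0.0386] [146  58  50]
258 [ 0.618  -0.1406  0.0416] [143  57  50]
261 [ 0.6177 -0.1409  0.0444] [92 39 36]
264 [ 0.6199 -0.1392  0.0538] [82 35 33]
267 [ 0.6193 -0.1397  0.0555] [90 40 33]
270 [ 0.6188 -0.1401  0.0572] [94 43 40]
273 [ 0.6183 -0.1404  0.0591] [104  48  44]
```

Contact is made: Fz is 2.8 N and the base sits at 0.028 m. The front margin of the spot (rows 236 to 242) is where it should be. I'll open gradually and rise.

Request:
arm_command(deltas=[-0.64, 0, 0, 0, 0, -0.6, 0, 0, 0, 0, -0.56, 0, 0, 0, 0, -0.5, 0, 0, 0, 0, -0.4, 0, 0, 0, 0, -0.2, 0, 0, 0, 0, -0.2, 0, 0, 0, 0, -0.2, 0, 0, -0.02, 0, -0.2, 0, 0, -0.03, 0, -0.2, 0, 0, -0.06, 0, -0.2, 0, 0, -0.04, 0, -0.2, 0, 0, 0, 0])

```text
time: 17.82
position: [0.6165, -0.1456, 0.1653]
tool_rot: [0.95, 0.312, 0.004, 0.004]
ft_force: [0.0, 0.8, 0.2]
grip_width: 0.0349
grip_force: 0.0
```

```bash
python3 - <<'E'
from h import *
np.set_printoptions(precision=4,suppress=True)
togo([.6,-.3,.16]); snap('wrist','w9');snap('side','s9');z=load('w9');im=z['im'];hsv=cv2.cvtColor(im,cv2.COLOR_RGB2HSV)
b=(hsv[...,0]>100)&(hsv[...,0]<125)&(hsv[...,1]>120)
i=im.astype(int);r=(i[...,0]>2*i[...,1])&(i[...,0]>60);r[:,:240]=0;r[:,330:]=0;r[:150]=0;r[260:]=0
v,u=np.nonzero(b|r);print('spot box',u.min(),u.max(),v.min(),v.max(),'c',onz('w9',(u.min()+u.max())/2,v.mean(),.028))
v,u=np.nonzero(r);P=np.array([dep('w9',a,c) for a,c in zip(u,v)]);k=P[:,2]>.05;print('head',P[k].mean(0),P[:,2].max(),'all',P.mean(0))
a=cv2.resize(im[:,:,::-1][130:260,210:360],(400,347),interpolation=cv2.INTER_CUBIC)
s=cv2.resize(cv2.imread('pics/s9.png')[100:280,190:397],(400,347),interpolation=cv2.INTER_CUBIC)
cv2.imwrite('pics/v9.png',np.hstack([a,s]))
E
```

```text
tcp [ 0.6165 -0.1456  0.1653] yaw -53.62 tilt [ 0.01  -0.004 -1.   ] tool d [-0.1049  0.1145  0.0058] roll None q [-0.41  0.57  1.45  0.    1.1   0.53] t 17.825
spot box 5 346 186 406 c [ 0.5499 -0.0605  0.028 ]
head [ 0.616  -0.143   0.0613] 0.34995140410178566 all [ 0.6167 -0.1425  0.053 ]
```

View pics/v9.png

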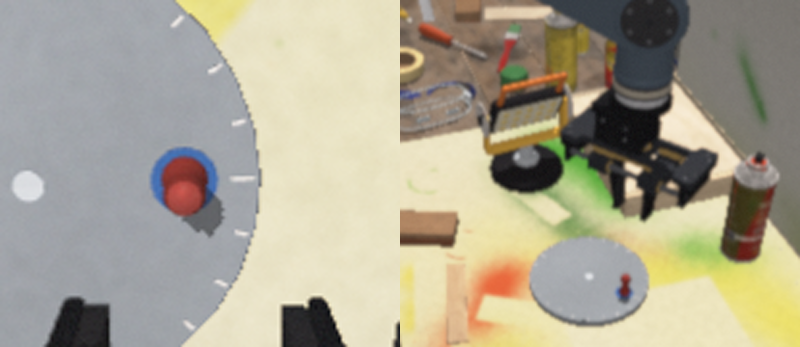

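The pawn stands upright inside the blue ring: the ring spans crop x 152 to 216 and the base 162 to 208. The disc has not turned, and the side view shows the lamp facing the pawn and tilted down. The arm is clear, so I'm handing in.

```bash
python3 -c "
from rig import order; print(order.hand_in())"
```

```text
the job is handed in; nothing more can be done
None
```

I handed the job in at about 18 s of the 53 s limit: the red pawn stands upright on the blue spot, the lamp faces it within about 1° and is tilted about 30° down by depth measurement (I did not read the dial pointer), and the other pawns and the disc were not touched or turned as far as I could see.

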